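# Fit the roller bit to the stone-edging spindle

## Task

Take the bit holder with the blue waisted roller head out of the wooden tool block and seat it in the upright spindle of the stone-edging machine: shank fully home in the taper, its drive slots over the two yellow dogs and its flange down flat on the spindle face. Lower it in, do not let it drop, let go of it, and leave the other two holders in their holes.

Things in the scene. Friction and masses are not known exactly. Their poses are not given: they have to be found in the camera images.
- roller_holder: Bit holder to fit, blue waisted head. Taper shank 62 mm long below flange (43 mm across, 24 at tip); dark flange 66 mm across, 12 thick, two 22 mm slots across from each other; above it black grip sleeve 36 mm across (12 to 52 mm above origin), head 35 mm across up to 78 mm. 0.65 kg. Origin: on the axis at the flange's underside; z up, x from slot to slot (either slot fits either dog)
- finger_holder: Bystander holder with a thin straight red head, 16 mm across; otherwise the same shape and origin as the blue one. The three stand shank down, at any yaw, in any order, in the three 47 mm holes (115 mm apart in a row) of a wooden block 340 x 100 x 85 mm high, flanges resting on its top (z = 0.085)
- dome_holder: Bystander holder with a green domed head, 35 mm across; otherwise the same shape and origin as the blue one; stands in the same wooden block
- spindle: Fixed upright steel spindle nose, 74 mm across, 25 mm above the grey 240 mm square table of a green machine. Origin: centre of its end face (z = 0.115), z up. Taper hole 47 mm wide at the face, 28 at 65 mm depth. Two yellow dogs, 9 mm square, 8 high, 30.5 mm either side of the axis along its x. Holder home: origins meet, x axes parallel either way; slots clear the dogs by 10 degrees each way
Not all that is in view belongs to the job. What is shaped like the roller_holder but purple is not meant.

How it is judged:
By the outcome, as a careful person would: the job done as asked, in the order asked, and still so for the second after the job is handed in, with the robot touching nothing.
It also fails if it takes over 40 s, if anything falls off the work surface, if the arm or the gripper's body presses on something with over 40 N, if the wrist force passes 120 N, or if a joint passes its speed limit or range.

## Robot

A 6-joint arm with a two-finger parallel gripper is mounted at the origin on the work surface. World frame = base frame: x ahead of the robot, y to its left, z up, the work surface at z = 0. Lengths are in m, angles in rad, forces in N, time in s.
With the tool pointing down it reaches from about 0.35 to 0.85 m from the base axis. Payload 8.1 kg.
Tool frame: the origin (TCP) lies at the centre of the arm's flange, where the gripper is bolted on; the fingertips stand 186 mm ahead of it and the grasp point (between the pads) lies 167 mm ahead of it; z points along the fingers, y is the line along which they close (so a half turn about z gives the same grasp; the last joint's range is limited). The gripper opens to 93 mm and grips with 3 to 60 N. Pads are 15 mm wide; open, the fingers measure 128 mm over their backs; the gripper's body (75 mm by 188 mm) begins 65 mm behind the grasp point.
Start: joints at [-1.243, 0.13, 1.488, -0, 1.523, -0.085], TCP at [0.241, -0.55, 0.405] pointing down, gripper open.
Joint ranges: [-2.96, 2.96], [-0.89, 2.26], [0.02, 2.5], [-1.34, 4.48], [0, 2.73], [-2.66, 2.66]. Speed limits (rad/s): [2.39, 2.39, 2.79, 3.14, 3.14, 3.14].

## Interface

Orientations are given as a rotation vector (axis times angle).
In Python, from plant import read_state, read_camera, camera_params, robot gives the robot as it stands.
- The arm moves only by the tool carry_out, never from a script. Its argument "targets" is a list of rows, each an object of numbers: "hand": the opening in per cent of the stroke, from 0 (shut) to 100 (fully open); "x", "y", "z": the shift along the tool's x, y, z in m; "ax", "ay", "az": the turn, a rotation vector about the tool's x, y, z in rad. In form: [{"hand": .., "x": .., "y": .., "z": .., "ax": .., "ay": .., "az": ..}, ...]. A call has 1 to 8 rows; each row is the pose to reach, as a shift and turn from the pose commanded when the call began, along the tool's axes at that moment; what a row does not reach only later rows make up. A row lasts 1/8 s, in which the tool goes at most 62.5 mm and 10.7 degrees, less where a joint would pass 70% of its speed; a pose out of reach is approached as far as the arm can. A call with a gripper value outside its range is refused whole. The fingers move at their own pace and stop on an object; "newtons" is the grip in N (left out, the last holds). Time passes only in rows, so rows that repeat a pose let the fingers close. It gives the time, the measured TCP pose, the force, the opening and the grip force at its end, in the units of the state.
- read_state(): the state, without advancing time (a new reading comes with each control period).
- read_camera(name): name is "side" or "top" or "wrist"; returns (picture, depth): 400x640x3 uint8, blue, green, red; 400x640 float32, m along the optical axis (not along the pixel's ray), 0 where there is no reading.
- camera_params(name): a dict with "fx", "fy", "cx", "cy" (pixels), "position" and "rotation" of the camera in the world. Camera axes: x right, y up, looking along -z (the intrinsics and any distortion apply to the point x, -y, -z); pixel columns grow to the right and rows downward; lengths in m; the calibration is good to about 2 mm. A picture is of the moment at which its call begins: read the wrist's pose just before it. camera_params takes no time and is no camera call; for the wrist camera it gives the pose at the moment of the call.
- robot.close_job(): hands the job in; it is judged then, once.
The state is a dict: "t": time; "q": joint angles; "dq": joint speeds; "joint_torque": joint torques, N m; "tool_pos": TCP position; "orientation": TCP orientation; "force": force on the tool from outside, world axes, zero at the start; "wrist_torque": the same for the moment, N m; "opening": finger opening in m; "gripper_force": force on a finger pad.
Only numpy, scipy, OpenCV 4.12 (cv2) and the standard library are available. Lean on these libraries where they do the work, as an engineer would, in place of code of your own. Each camera call takes 0.05 s, during which the arm holds its last target. There are 200 camera calls.

## Working session

There is one attempt and no reset: what is moved stays moved. The work goes in short steps, Python scripts to look and compute and a tool call to move; the robot and the scene stay as the last step left them, time stands still between calls to the robot, and variables do not carry over. Pictures are saved under pics/ and viewed, at most 10 in all, crops included, and the job is handed in when it is done.

Besides the shell and the picture viewer there is one more tool, called by a JSON object that holds its "api" and its "payload", one argument or row to a line. carry_out: Moves the arm, as the interface text tells. Its arguments: {"type":"object","properties":{"targets":{"type":"array","items":{"type":"object","properties":{"hand":{"type":"number"},"x":{"type":"number"},"y":{"type":"number"},"z":{"type":"number"},"ax":{"type":"number"},"ay":{"type":"number"},"az":{"type":"number"}}}},"newtons":{"type":"number"}},"required":["targets"]}

```bash
mkdir -p pics; cat > h.py <<'E'
import numpy as np, cv2
from plant import read_state, read_camera, camera_params, robot
def cloud(name):
    p=camera_params(name); im,d=read_camera(name)
    v,u=np.mgrid[0:400,0:640]
    X=np.stack([(u-p['cx'])/p['fx']*d,-(v-p['cy'])/p['fy']*d,-d],-1)
    R=np.array(p['rotation'])
    if R.shape!=(3,3): print('rot',R)
    W=X@R.T+np.array(p['position']); W[d==0]=np.nan
    return im,d,W
E
python3 - <<'E'
from h import *
for n in ('top','side'):
    p=camera_params(n);print(p)
    im,d,W=cloud(n); cv2.imwrite(f'pics/{n}0.png',im); np.savez(f'{n}0.npz',im=im,W=W)
print(read_state())
E
```

```text
{'fx': 373.0755381028413, 'fy': 373.0755381028413, 'cx': 313.3156747074531, 'cy': 199.5311501917203, 'position': array([0.44160646, 0.07436966, 0.85127633]), 'rotation': array([ 0.16848468, -0.18667915, -1.66758191])}
rot [ 0.16848468 -0.18667915 -1.66758191]Traceback (most recent call last):
  File "<stdin>", line 4, in <module>
  File "h.py", line 9, in cloud
    W=X@R.T+np.array(p['position']); W[d==0]=np.nan
      ~~~~~^~~~~~~~~~~~~~~~~~~~~~~~
ValueError: operands could not be broadcast together with shapes (400,640) (3,)
```

```bash
sed -i "s/    if R.shape.*/    R=cv2.Rodrigues(R)[0]/" h.py
python3 - <<'E'
from h import *
for n in ('top','side'):
    p=camera_params(n);print(p)
    im,d,W=cloud(n); cv2.imwrite(f'pics/{n}0.png',im); np.savez(f'{n}0.npz',im=im,W=W)
print(read_state())
E
```

```text
{'fx': 373.0755381028413, 'fy': 373.0755381028413, 'cx': 313.3156747074531, 'cy': 199.5311501917203, 'position': array([0.44160646, 0.07436966, 0.85127633]), 'rotation': array([ 0.16848468, -0.18667915, -1.66758191])}
{'fx': 392.6132561646183, 'fy': 392.6132561646183, 'cx': 314.95557053403536, 'cy': 195.42418057618931, 'position': array([ 0.38585688, -0.49228882,  0.78287128]), 'rotation': array([ 0.72095771, -0.13899338, -0.33681933])}
{'t': 0.15, 'q': array([-1.24338369e+00,  1.30974600e-01,  1.48903826e+00, -5.40610572e-06,
        1.52298806e+00, -8.54263828e-02]), 'dq': array([ 0.00052539, -0.00117542, -0.00572868,  0.00109758,  0.00050715,
        0.00062714]), 'joint_torque': array([ 1.26040424e-03, -5.60476720e+01, -4.92334628e+01,  7.68941967e-02,
        3.05822049e-02, -1.00801888e-04]), 'tool_pos': array([ 0.24067494, -0.54942145,  0.40393103]), 'orientation': array([-3.07353213e+00, -6.43604595e-01,  2.75294293e-04]), 'force': array([ 0.45308951, -0.25206284, -0.61349253]), 'wrist_torque': array([-0.00188163,  0.01071727, -0.02476642]), 'gripper_force': 0.0, 'opening': 0.09283286879620371}
```

View pics/top0.png

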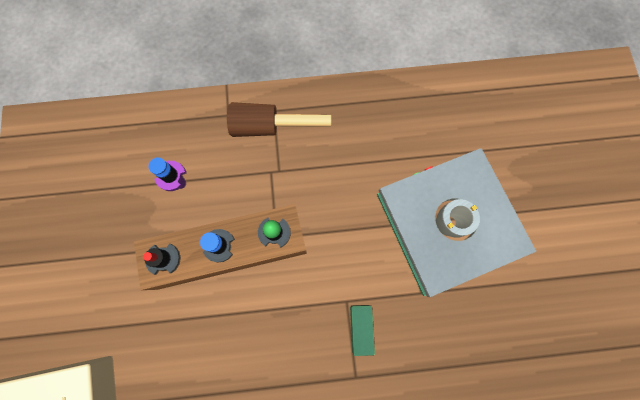

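View pics/side0.png

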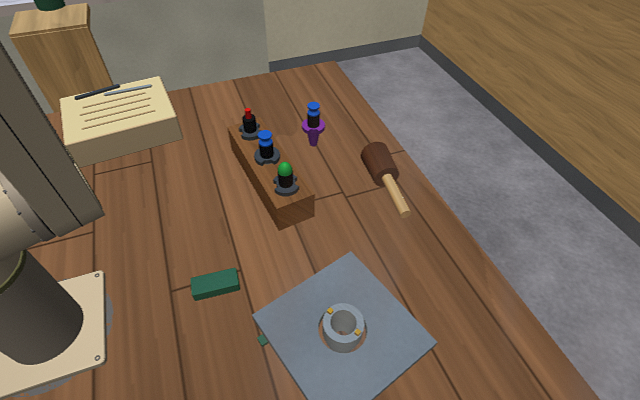

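Candidates in the top view are the blue head in the block at (211,242) with a dark flange, and the blue head at (160,168) with a purple flange and body standing outside the block. The block one fits the description. I'll confirm it in a crop and measure.

```bash
cat >> h.py <<'E'
def circ(P):  # algebraic circle fit xy
    A=np.c_[2*P[:,:2],np.ones(len(P))]; s=np.linalg.lstsq(A,(P[:,:2]**2).sum(1),rcond=None)[0]
    return s[:2],np.sqrt(s[2]+s[0]**2+s[1]**2)
E
python3 - <<'E'
from h import *
for n in ('top','side'):
    f=np.load(n+'0.npz'); im,W=f['im'],f['W']; hsv=cv2.cvtColor(im,cv2.COLOR_BGR2HSV)
    H,S,V=[hsv[...,i].astype(int) for i in range(3)]
    z=W[...,2]
    def rep(name,m):
        k,l,st,c=cv2.connectedComponentsWithStats(m.astype(np.uint8))
        for i in range(1,k):
            if st[i,4]>=6:
                P=W[l==i]; P=P[~np.isnan(P).any(1)]
                if len(P)>3: print(n,name,c[i].round(),st[i,4],'med',np.median(P,0).round(4),'z95',np.percentile(P[:,2],95).round(4),'mid',((np.percentile(P,98,0)+np.percentile(P,2,0))/2).round(4))
    rep('blue',(H>100)&(H<125)&(S>150)&(V>80))
    rep('green',(H>45)&(H<75)&(S>150)&(V>60)&(z>.1))
    rep('red',((H<6)|(H>174))&(S>150)&(z>.1))
    rep('yellow',(H>15)&(H<35)&(S>140)&(z>.105)&(z<.13)&(V>120))
    rep('darkflange',(V<90)&(z>.088)&(z<.103)&(S<110))
    rep('spface',(z>.108)&(z<.122)&(S<60))
im=np.load('top0.npz')['im'];s=np.load('side0.npz')['im']
a=cv2.resize(im[140:280,130:310],None,fx=4,fy=4)[:560,:720]
cv2.imwrite('pics/crop1.png',np.hstack([cv2.resize(im[150:290,130:270],(400,400)),cv2.resize(s[90:210,220:340],(400,400))]))
E
```

```text
top blue [159. 167.] 308 med [0.7019 0.3582 0.1388] z95 0.1412 mid [0.7037 0.3601 0.1289]
top blue [211. 242.] 322 med [0.5373 0.255  0.1623] z95 0.1644 mid [0.538  0.257  0.1522]
top red [150. 256.] 103 med [0.5226 0.3686 0.1613] z95 0.164 mid [0.5232 0.3742 0.1507]
top yellow [474. 208.] 22 med [ 0.5569 -0.259   0.1226] z95 0.124 mid [ 0.557  -0.259   0.1203]
top yellow [450. 225.] 22 med [ 0.5267 -0.2059  0.122 ] z95 0.1244 mid [ 0.5267 -0.2064  0.1209]
top darkflange [170. 176.] 52 med [0.6929 0.3487 0.0945] z95 0.1016 mid [0.699  0.3556 0.0957]
top darkflange [232. 239.] 10 med [0.5469 0.2294 0.0954] z95 0.0975 mid [0.5479 0.2311 0.0934]
top darkflange [224. 248.] 17 med [0.5287 0.2437 0.0993] z95 0.1028 mid [0.5328 0.2465 0.0989]
top darkflange [156. 246.] 8 med [0.5489 0.3832 0.0959] z95 0.0978 mid [0.5485 0.3812 0.0943]
top darkflange [229. 252.] 22 med [0.5231 0.236  0.0943] z95 0.0994 mid [0.5233 0.238  0.0941]
top darkflange [176. 260.] 50 med [0.5161 0.3415 0.0936] z95 0.0974 mid [0.5193 0.3467 0.0932]
top darkflange [168. 259.] 26 med [0.5204 0.3563 0.0988] z95 0.1019 mi
[... 2267 characters left out ...]
.1146] z95 0.1212 mid [0.3084 1.25   0.115 ]
side spface [ 5. 24.] 50 med [-0.1776  1.25    0.1156] z95 0.121 mid [-0.1769  1.2515  0.1149]
side spface [249. 127.] 24 med [0.519  0.3568 0.116 ] z95 0.12 mid [0.5179 0.3605 0.1155]
side spface [260. 152.] 6 med [0.5204 0.2546 0.1125] z95 0.1177 mid [0.5207 0.2554 0.1134]
side spface [265. 152.] 10 med [0.5315 0.2426 0.1184] z95 0.1213 mid [0.5337 0.2433 0.1154]
side spface [281. 182.] 7 med [0.5395 0.1343 0.1126] z95 0.118 mid [0.5392 0.1343 0.1139]
side spface [ 38. 321.] 425 med [ 0.0432 -0.0542  0.1151] z95 0.1214 mid [ 0.0272 -0.0271  0.1151]
side spface [343. 324.] 853 med [ 0.5401 -0.2356  0.1153] z95 0.1172 mid [ 0.5407 -0.2343  0.1132]
```

View pics/crop1.png

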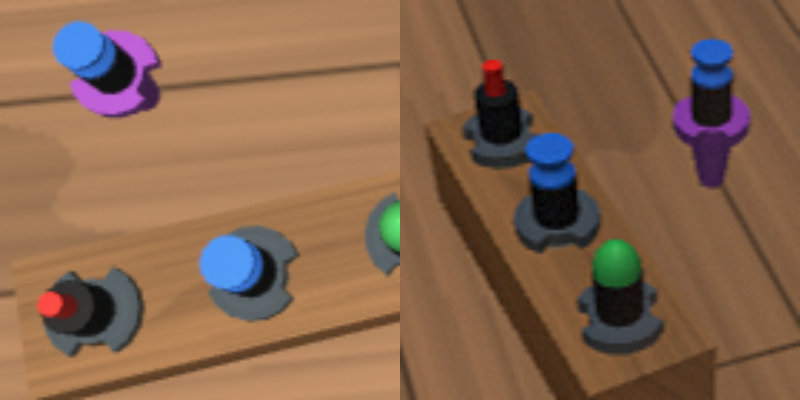

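Confirmed: the middle holder, with blue waisted head and dark flange, is the one in the block. The purple-flanged one hangs outside the block and isn't meant. Next I plan a hover above it.

```bash
cat >> h.py <<'E'
from scipy.spatial.transform import Rotation as Ro
def delta(p,yaw,s=None):
    "shift/turn in tool axes to reach TCP p, pointing down, tool x at world yaw"
    s=s or read_state(); R=Ro.from_rotvec(s['orientation']); 
    c,q=np.cos(yaw),np.sin(yaw)
    T=Ro.from_matrix(np.array([[c,q,0],[q,-c,0],[0,0,-1]]))
    return R.inv().apply(np.array(p)-s['tool_pos']).round(4),(R.inv()*T).as_rotvec().round(4)
def yaw(s): m=Ro.from_rotvec(s['orientation']).as_matrix(); return np.arctan2(m[1,0],m[0,0])
E
python3 - <<'E'
from h import *
s=read_state();p=camera_params('wrist');R=Ro.from_rotvec(s['orientation'])
print('cam in tool',R.inv().apply(p['position']-s['tool_pos']),(R.inv()*Ro.from_rotvec(p['rotation'])).as_matrix().round(2),p['fx'])
print('tool yaw',yaw(s), R.as_matrix().round(3))
print(delta([.538,.256,.42],yaw(s)),delta([.538,.256,.42],0.0))
E
```

```text
cam in tool [ 0.07142262 -0.00101798  0.02055251] [[-0.    0.97  0.26]
 [ 1.    0.   -0.  ]
 [-0.    0.26 -0.97]] 291.96975784717876
tool yaw 0.41283919694603466 [[ 0.916  0.401 -0.   ]
 [ 0.401 -0.916  0.001]
 [ 0.    -0.001 -1.   ]]
(array([ 0.5955, -0.6185, -0.0151]), array([-0.0014, -0.0001,  0.    ])) (array([ 0.5955, -0.6185, -0.0151]), array([-1.400e-03,  2.000e-04,  4.128e-01]))
```

{"api": "carry_out", "payload": {
  "targets": [
    {"hand":100,"x":0.0425,"y":-0.0442,"z":-0.002,"ax":0,"ay":0,"az":0},
    {"hand":100,"x":0.085,"y":-0.0884,"z":-0.004,"ax":0,"ay":0,"az":0},
    {"hand":100,"x":0.1275,"y":-0.1326,"z":-0.006,"ax":0,"ay":0,"az":0},
    {"hand":100,"x":0.17,"y":-0.1768,"z":-0.008,"ax":0,"ay":0,"az":0},
    {"hand":100,"x":0.2125,"y":-0.221,"z":-0.01,"ax":0,"ay":0,"az":0},
    {"hand":100,"x":0.255,"y":-0.2652,"z":-0.012,"ax":0,"ay":0,"az":0},
    {"hand":100,"x":0.2975,"y":-0.3094,"z":-0.015,"ax":0,"ay":0,"az":0}
  ]
}}

```text
t: 1.02
tool_pos: [0.3892, -0.1449, 0.4197]
orientation: [3.075, 0.643, 0.0]
force: [0.3, 0.8, -0.1]
opening: 0.0927
gripper_force: 0.0
```

{"api": "carry_out", "payload": {
  "targets": [
    {"hand":100,"x":0.0425,"y":-0.0442,"z":0,"ax":0,"ay":0,"az":0},
    {"hand":100,"x":0.085,"y":-0.0884,"z":0,"ax":0,"ay":0,"az":0},
    {"hand":100,"x":0.1275,"y":-0.1326,"z":0,"ax":0,"ay":0,"az":0},
    {"hand":100,"x":0.17,"y":-0.1768,"z":0,"ax":0,"ay":0,"az":0},
    {"hand":100,"x":0.2125,"y":-0.221,"z":0,"ax":0,"ay":0,"az":0},
    {"hand":100,"x":0.255,"y":-0.2652,"z":0,"ax":0,"ay":0,"az":0},
    {"hand":100,"x":0.298,"y":-0.309,"z":0,"ax":0,"ay":0,"az":0},
    {"hand":100,"x":0.298,"y":-0.309,"z":0,"ax":0,"ay":0,"az":0}
  ]
}}

```text
t: 2.02
tool_pos: [0.5383, 0.2593, 0.4173]
orientation: [-3.073, -0.65, 0.005]
force: [-0.9, -1.1, 0.0]
opening: 0.0929
gripper_force: 0.0
```

```bash
python3 - <<'E'
from h import *
s=read_state();print(s['t'],s['tool_pos'],yaw(s),s['force'])
im,d,W=cloud('wrist');cv2.imwrite('pics/w1.png',im);np.savez('w1.npz',im=im,W=W)
E
```

```text
2.025 [0.53827204 0.25930842 0.41731077] 0.41704032856654 [-0.93516585 -1.13325484  0.04195986]
```

View pics/w1.png

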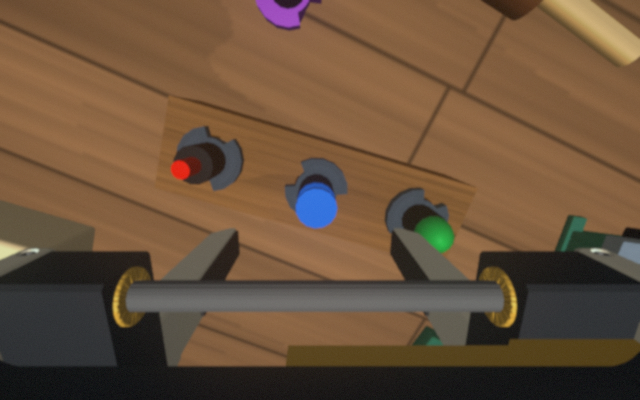

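```bash
python3 - <<'E'
from h import *
V={n:np.load(f) for n,f in (('top','top0.npz'),('side','side0.npz'),('wrist','w1.npz'))}
for n,f in V.items():
    im,W=f['im'],f['W'];hsv=cv2.cvtColor(im,cv2.COLOR_BGR2HSV).astype(int)
    near=np.hypot(W[...,0]-.538,W[...,1]-.256)<.04
    b=near&(hsv[...,0]>100)&(hsv[...,0]<125)&(hsv[...,1]>150)&(W[...,2]>.160)
    P=W[b];print(n,'head top mid',(P.max(0)+P.min(0))/2,np.ptp(P,axis=0),np.median(P,0))
    fl=near&(hsv[...,1]<110)&(abs(W[...,2]-.097)<.006); P=W[fl];
    sl=near&(hsv[...,1]>110)&(abs(W[...,2]-.086)<.006)&(hsv[...,0]<25); Q=W[sl]
    print(len(P),P[:,2].mean())
    for c in [(.538,.256)]:
        for nm,X in (('F',P),('wood',Q)):
            r=np.hypot(X[:,0]-c[0],X[:,1]-c[1]);a=np.degrees(np.arctan2(X[:,1]-c[1],X[:,0]-c[0]))%360
            k=(r>.025)&(r<.0315);print(nm,np.histogram(a[k],36,(0,360))[0])
E
```

```text
top head top mid [0.53828316 0.256947   0.16305925] [0.03269409 0.0317918  0.00597172] [0.53808004 0.25757987 0.16268123]
407 0.09671986328587419
F [11  5  2  0  0  0  0  0  0  0  3  8  7  9  9  7  9  6  8  8  8  8  9  4
  0  0  0  0  4  6  8 10  6  8  9  6]
wood [0 0 0 0 0 0 0 0 0 0 0 0 0 0 0 0 0 0 0 0 0 0 2 5 7 9 6 8 7 1 0 0 0 0 0 0]
side head top mid [0.53761116 0.25774134 0.16318263] [0.03354724 0.03481848 0.00563338] [0.53778887 0.25590292 0.16348746]
221 0.09697333670241447
F [4 1 4 2 1 0 0 0 0 0 0 0 2 4 2 4 3 3 3 3 4 4 6 0 0 0 0 0 3 5 7 3 7 3 3 2]
wood [0 0 0 0 0 0 0 0 0 0 0 0 0 0 0 0 0 0 0 0 0 1 0 4 5 3 4 3 3 1 0 0 0 0 0 0]
wrist head top mid [0.53917578 0.25923929 0.16277751] [0.03345152 0.03317144 0.0052535 ] [0.53952674 0.25932937 0.16242791]
1190 0.09655283698662179
F [31 31 28 29 31 20  2  2  2  1 31 26 28 24 12  0  0  0  0  0  0  0  0  0
  0  0  0  0  5 27 25 30 29 29 28 30]
wood [ 0  0  0  0  0  1 18 20 23 19  3  0  0  0  0  0  0  0  0  0  0  0  0  0
  0  9 24 24  4  0  0  0  0  0  0  0]
```

```bash
python3 - <<'E'
from h import *
s=read_state();print(s['tool_pos'],delta([.5386,.2582,.288],.4128))
E
```

```text
[0.53803557 0.25744019 0.41801284] (array([ 0.0012, -0.0005,  0.13  ]), array([-0.0001,  0.003 ,  0.003 ]))
```

{"api": "carry_out", "payload": {
  "targets": [
    {"hand":100,"x":0.0005,"y":-0.0005,"z":0.045,"ax":0,"ay":0,"az":0},
    {"hand":100,"x":0.001,"y":-0.0005,"z":0.09,"ax":0,"ay":0,"az":0},
    {"hand":100,"x":0.001,"y":-0.0005,"z":0.12,"ax":0,"ay":0,"az":0},
    {"hand":100,"x":0.001,"y":-0.0005,"z":0.13,"ax":0,"ay":0,"az":0},
    {"hand":100,"x":0.001,"y":-0.0005,"z":0.13,"ax":0,"ay":0,"az":0}
  ]
}}

```text
t: 2.7
tool_pos: [0.5389, 0.2558, 0.2902]
orientation: [3.075, 0.642, -0.0]
force: [0.1, 1.0, 0.4]
opening: 0.0928
gripper_force: 0.0
```

{"api": "carry_out", "payload": {
  "newtons": 45,
  "targets": [
    {"hand":30,"x":0,"y":0,"z":0},
    {"hand":20,"x":0,"y":0,"z":0},
    {"hand":10,"x":0,"y":0,"z":0},
    {"hand":10,"x":0,"y":0,"z":0},
    {"hand":10,"x":0,"y":0,"z":0},
    {"hand":10,"x":0,"y":0,"z":0}
  ]
}}

```text
schema error: expected keys hand, x, y, z, ax, ay, az
```

{"api": "carry_out", "payload": {
  "newtons": 45,
  "targets": [
    {"hand":30,"x":0,"y":0,"z":0,"ax":0,"ay":0,"az":0},
    {"hand":20,"x":0,"y":0,"z":0,"ax":0,"ay":0,"az":0},
    {"hand":10,"x":0,"y":0,"z":0,"ax":0,"ay":0,"az":0},
    {"hand":10,"x":0,"y":0,"z":0,"ax":0,"ay":0,"az":0},
    {"hand":10,"x":0,"y":0,"z":0,"ax":0,"ay":0,"az":0},
    {"hand":10,"x":0,"y":0,"z":0,"ax":0,"ay":0,"az":0}
  ]
}}

```text
t: 3.45
tool_pos: [0.5388, 0.2567, 0.2897]
orientation: [-3.075, -0.644, 0.0]
force: [-0.0, 2.3, -0.5]
opening: 0.0376
gripper_force: 0.9
```

{"api": "carry_out", "payload": {
  "newtons": 45,
  "targets": [
    {"hand":10,"x":0,"y":0,"z":0,"ax":0,"ay":0,"az":0},
    {"hand":10,"x":0,"y":0,"z":0,"ax":0,"ay":0,"az":0},
    {"hand":10,"x":0,"y":0,"z":0,"ax":0,"ay":0,"az":0}
  ]
}}

```text
t: 3.82
tool_pos: [0.5387, 0.2568, 0.2897]
orientation: [-3.074, -0.644, 0.0]
force: [-1.7, 3.5, -0.4]
opening: 0.0354
gripper_force: 45.0
```

{"api": "carry_out", "payload": {
  "targets": [
    {"hand":10,"x":0,"y":0,"z":-0.01,"ax":0,"ay":0,"az":0},
    {"hand":10,"x":0,"y":0,"z":-0.025,"ax":0,"ay":0,"az":0},
    {"hand":10,"x":0,"y":0,"z":-0.045,"ax":0,"ay":0,"az":0},
    {"hand":10,"x":0,"y":0,"z":-0.07,"ax":0,"ay":0,"az":0},
    {"hand":10,"x":0,"y":0,"z":-0.1,"ax":0,"ay":0,"az":0},
    {"hand":10,"x":0,"y":0,"z":-0.12,"ax":0,"ay":0,"az":0},
    {"hand":10,"x":0,"y":0,"z":-0.13,"ax":0,"ay":0,"az":0},
    {"hand":10,"x":0,"y":0,"z":-0.13,"ax":0,"ay":0,"az":0}
  ]
}}

```text
t: 4.82
tool_pos: [0.539, 0.2566, 0.4204]
orientation: [-3.075, -0.644, -0.002]
force: [-0.6, 0.5, -5.9]
opening: 0.0355
gripper_force: 45.0
```

```bash
python3 - <<'E'
from h import *
s=read_state();print(s['t'],s['tool_pos'],yaw(s),s['force'],s['gripper_force'])
print(delta([.5417,-.234,.42],.4128+.698))
E
```

```text
4.825 [0.53895374 0.25663412 0.42036824] 0.4127546206499287 [-0.59706131  0.52526273 -5.93295279] 44.99805271625519
(array([-1.943e-01,  4.505e-01,  2.000e-04]), array([ 5.00e-04, -1.00e-03, -6.98e-01]))
```

{"api": "carry_out", "payload": {
  "targets": [
    {"hand":10,"x":-0.0117,"y":0.027,"z":0,"ax":0,"ay":0,"az":-0.042},
    {"hand":10,"x":-0.0311,"y":0.0721,"z":0,"ax":0,"ay":0,"az":-0.112},
    {"hand":10,"x":-0.0544,"y":0.1261,"z":0,"ax":0,"ay":0,"az":-0.195},
    {"hand":10,"x":-0.0777,"y":0.1802,"z":0,"ax":0,"ay":0,"az":-0.279},
    {"hand":10,"x":-0.101,"y":0.2343,"z":0,"ax":0,"ay":0,"az":-0.363},
    {"hand":10,"x":-0.1244,"y":0.2883,"z":0,"ax":0,"ay":0,"az":-0.447},
    {"hand":10,"x":-0.1477,"y":0.3424,"z":0,"ax":0,"ay":0,"az":-0.53},
    {"hand":10,"x":-0.1671,"y":0.3874,"z":0,"ax":0,"ay":0,"az":-0.6}
  ]
}}

```text
t: 5.82
tool_pos: [0.5405, -0.1675, 0.418]
orientation: [-2.745, -1.525, 0.003]
force: [-0.1, 0.6, -5.7]
opening: 0.0335
gripper_force: 45.4
```

```bash
python3 - <<'E'
from h import *
s=read_state();print(s['t'],s['tool_pos'],yaw(s),s['force'],s['gripper_force'])
# remaining from the commanded pose (.14 of the way left)
r=Ro.from_euler('z',-.6).inv().apply([-.1943+.1671,.4505-.3874,0]);print(r)
E
```

```text
5.825 [ 0.5404804  -0.1674741   0.41799172] 1.0144146978281607 [-0.05220387  0.55331327 -5.70344067] 45.35062074079178
[-0.05807807  0.0367204   0.        ]
```

{"api": "carry_out", "payload": {
  "targets": [
    {"hand":10,"x":-0.029,"y":0.0184,"z":0,"ax":0,"ay":0,"az":-0.05},
    {"hand":10,"x":-0.05,"y":0.0315,"z":0,"ax":0,"ay":0,"az":-0.085},
    {"hand":10,"x":-0.058,"y":0.0367,"z":0,"ax":0,"ay":0,"az":-0.098},
    {"hand":10,"x":-0.058,"y":0.0367,"z":0,"ax":0,"ay":0,"az":-0.098},
    {"hand":10,"x":-0.058,"y":0.0367,"z":0,"ax":0,"ay":0,"az":-0.098}
  ]
}}

```text
t: 6.45
tool_pos: [0.5417, -0.2329, 0.4194]
orientation: [-2.668, -1.657, -0.0]
force: [1.3, -0.6, -6.7]
opening: 0.0334
gripper_force: 45.4
```

```bash
python3 - <<'E'
from h import *
s=read_state();print(s['t'],s['tool_pos'],yaw(s),s['force'],s['gripper_force'],s['opening'])
for n in('wrist','top','side'):
    im,d,W=cloud(n);np.savez(n+'2.npz',im=im,W=W)
    if n=='wrist': a=im
    if n=='top': b=cv2.resize(im[140:300,380:540],(400,400))
    if n=='side': c=cv2.resize(im[200:400,250:450],(400,400))
cv2.imwrite('pics/w2.png',np.vstack([cv2.resize(a,(480,300)),np.hstack([b,c])[:,:480*2].copy()[:300*0 or None,:][:0].reshape(0,480,3)]) if 0 else a)
cv2.imwrite('pics/ts2.png',np.hstack([b,c]))
s=read_state();print(s['tool_pos'],yaw(s))
E
```

```text
6.45 [ 0.54174411 -0.23285373  0.41938206] 1.1112794318045973 [ 1.26916173 -0.57029766 -6.71286983] 45.3648142243037 0.03338078039100212
[ 0.54177653 -0.23297267  0.41983264] 1.111808158619674
```

View pics/w2.png

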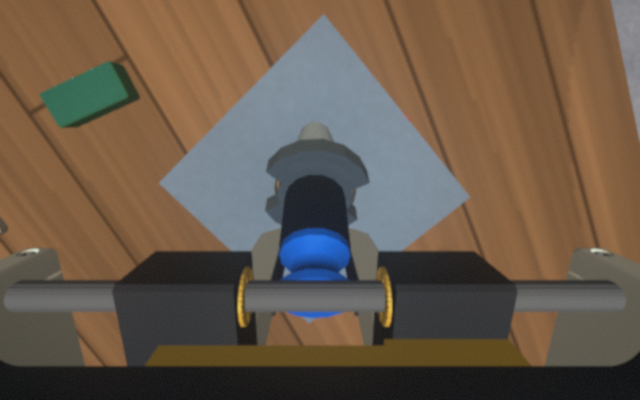

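View pics/ts2.png

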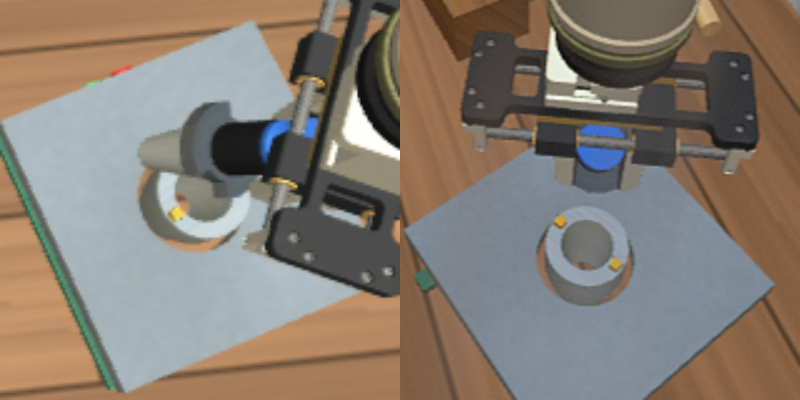

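The wrist view (shank tip at (315,130), head at (318,295)) and the top crop (shank pointing left at (150,150)) show that the holder has pivoted between the pads during transport. It is still held. I'll fit its axis and tilt the tool so the holder stands upright.

```bash
cat >> h.py <<'E'
from scipy.optimize import least_squares
POLY=np.array([(0,-62),(12,-62),(21.5,0),(33,0),(33,12),(18,12),(18,52),(17.5,53),(17.5,60),(14,65),(17.5,70),(17.5,78),(0,78)])/1e3
def pdist(r,h):
    P=np.c_[r,h][:,None];A=POLY[:-1];D=POLY[1:]-A
    t=np.clip(((P-A)*D).sum(-1)/(D*D).sum(-1),0,1)
    return np.linalg.norm(P-A-t[...,None]*D,axis=-1).min(1)
def fit(P,o,a):
    def f(x):
        u=x[3:]/np.linalg.norm(x[3:]);v=P-x[:3];h=v@u
        return pdist(np.linalg.norm(v-h[:,None]*u,axis=1),h)
    g=least_squares(lambda x:np.r_[f(x),(np.linalg.norm(x[3:])-1)],np.r_[o,a],loss='soft_l1',f_scale=.002)
    x=g.x;return x[:3],x[3:]/np.linalg.norm(x[3:]),np.median(f(x)),len(P)
def holder_pts(im,W,tip,zmin=.13,g=None):
    hsv=cv2.cvtColor(im,cv2.COLOR_BGR2HSV).astype(int)
    near=np.linalg.norm(W-g,axis=-1)<.13
    blue=(hsv[...,0]>100)&(hsv[...,0]<125)&(hsv[...,1]>150)&near
    low=near&(W[...,2]<tip)&(W[...,2]>zmin)&(hsv[...,1]<90)
    return W[blue|low]
E
python3 - <<'E'
from h import *
s=read_state();R=Ro.from_rotvec(s['orientation']);g=s['tool_pos']+R.apply([0,0,.167])
A=[]
for n in('wrist','top','side'):
    f=np.load(n+'2.npz');P=holder_pts(f['im'],f['W'],.228,.13,g);A.append(P[::max(1,len(P)//800)])
    for t in (.3,.9):
        x=np.array([np.sin(t),0,-np.cos(t)])  # tool frame: shank towards +x,+z => up axis = -(...)
        up=R.apply([-np.sin(t),0,-np.cos(t)]);o,u,e,k=fit(A[-1],g-.038*up,up)
        ut=R.inv().apply(u);print(n,k,e,'origin-g tool',R.inv().apply(o-g).round(4),'up tool',ut.round(3),'tilt',np.degrees(np.arctan2(-ut[0],-ut[2])))
o,u,e,k=fit(np.vstack(A),g-.038*up,up);ut=R.inv().apply(u);print('all',e,R.inv().apply(o-g).round(4),ut.round(3),np.degrees(np.arctan2(-ut[0],-ut[2])))
E
```

```text
wrist 877 0.002786168221923089 origin-g tool [ 0.0417 -0.0009  0.035 ] up tool [-0.219 -0.007 -0.976] tilt 12.666867143689371
wrist 877 0.0012858729667118048 origin-g tool [ 0.0325 -0.0004  0.0357] up tool [-0.472 -0.004 -0.882] tilt 28.14103194604569
top 501 0.0027245891751816738 origin-g tool [ 0.0393 -0.0042  0.0243] up tool [-0.662  0.069 -0.746] tilt 41.57935195258335
top 501 0.0027278706452435668 origin-g tool [ 0.0393 -0.0042  0.0243] up tool [-0.662  0.069 -0.746] tilt 41.57783835253586
side 523 0.0006643099362000637 origin-g tool [0.0335 0.0001 0.0329] up tool [-0.462  0.009 -0.887] tilt 27.49944490632061
side 523 0.0006643166610454526 origin-g tool [0.0335 0.0001 0.0329] up tool [-0.462  0.009 -0.887] tilt 27.499457946474976
all 0.0014791974385615818 [ 0.0271 -0.0008  0.0228] [-0.489 -0.008 -0.872] 29.29469487215678
```

{"api": "carry_out", "payload": {
  "newtons": 60,
  "targets": [
    {"hand":10,"x":0.01,"y":0,"z":0.0003,"ax":0,"ay":-0.06,"az":0},
    {"hand":10,"x":0.02,"y":0,"z":0.0012,"ax":0,"ay":-0.12,"az":0},
    {"hand":10,"x":0.0299,"y":0,"z":0.0027,"ax":0,"ay":-0.18,"az":0},
    {"hand":10,"x":0.0397,"y":0,"z":0.0048,"ax":0,"ay":-0.24,"az":0},
    {"hand":10,"x":0.0493,"y":0,"z":0.0075,"ax":0,"ay":-0.3,"az":0},
    {"hand":10,"x":0.0588,"y":0,"z":0.0107,"ax":0,"ay":-0.36,"az":0},
    {"hand":10,"x":0.0681,"y":0,"z":0.0145,"ax":0,"ay":-0.42,"az":0},
    {"hand":10,"x":0.0771,"y":0,"z":0.0189,"ax":0,"ay":-0.48,"az":0}
  ]
}}

```text
t: 7.6
tool_pos: [0.5762, -0.1637, 0.401]
orientation: [2.403, 1.492, -0.588]
force: [-0.1, -0.3, -6.8]
opening: 0.0334
gripper_force: 60.1
```

{"api": "carry_out", "payload": {
  "targets": [
    {"hand":10,"x":0,"y":0,"z":0,"ax":0,"ay":0,"az":0},
    {"hand":10,"x":0,"y":0,"z":0,"ax":0,"ay":0,"az":0}
  ]
}}

```text
t: 7.85
tool_pos: [0.5759, -0.1646, 0.4011]
orientation: [2.405, 1.493, -0.586]
force: [-0.3, -0.8, -6.2]
opening: 0.0334
gripper_force: 60.1
```

```bash
cat > m.py <<'E'
from h import *
import sys
tag=sys.argv[1]; dt=float(sys.argv[2]) 
s=read_state();R=Ro.from_rotvec(s['orientation']);g=s['tool_pos']+R.apply([0,0,.167])
print(s['t'],s['tool_pos'],R.as_matrix().round(3).tolist(),s['force'],s['opening'],s['gripper_force']);print('g',g)
D={}
for n in('wrist','side','top'):
    im,d,W=cloud(n);np.savez(f'{n}{tag}.npz',im=im,W=W)
    P=holder_pts(im,W,g[2]-.024,.13,g);P=P[::max(1,len(P)//800)]
    o,u,e,k=fit(P,g-[0,0,.045],np.array([0,0,1.]));D[n]=im
    print(n,k,e.round(4),'origin',o.round(4),'up',u.round(3),'origin-g tool',R.inv().apply(o-g).round(4))
cv2.imwrite(f'pics/m{tag}.png',np.hstack([cv2.resize(D['wrist'][60:360,170:470],(400,400)),cv2.resize(D['side'][200:400,250:450],(400,400))]))
E
python3 m.py 3 0
```

```text
7.85 [ 0.57590404 -0.16459536  0.40105847] [[0.394, 0.896, -0.204], [0.796, -0.443, -0.413], [-0.46, 0.0, -0.888]] [-0.33418378 -0.84207209 -6.23176805] 0.03344537218137133 60.08103301108349
g [ 0.54185713 -0.23349513  0.25279307]
wrist 860 0.0007 origin [ 0.5479 -0.2206  0.2072] up [-0.017 -0.023  1.   ] origin-g tool [ 0.0336 -0.0003  0.0339]
side 940 0.0007 origin [ 0.5483 -0.2205  0.2085] up [0.011 0.005 1.   ] origin-g tool [0.0333 0.     0.0327]
top 145 0.0004 origin [ 0.5486 -0.2218  0.208 ] up [-0.014  0.002  1.   ] origin-g tool [0.0326 0.0008 0.0335]
```

View pics/m3.png

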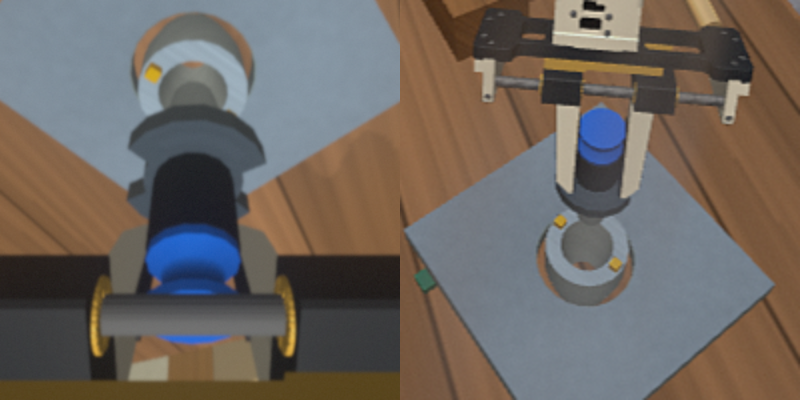

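```bash
cat > m2.py <<'E'
from h import *
import sys
tag=sys.argv[1];o=np.array([float(v) for v in sys.argv[2:5]])
for n in('wrist','side','top'):
    f=np.load(f'{n}{tag}.npz');im,W=f['im'],f['W'];hsv=cv2.cvtColor(im,cv2.COLOR_BGR2HSV).astype(int)
    near=np.hypot(W[...,0]-o[0],W[...,1]-o[1])
    z=W[...,2]
    P=W[(abs(z-o[2]-.012)<.004)&(near<.036)&(near>.020)]
    a=np.degrees(np.arctan2(P[:,1]-o[1],P[:,0]-o[0]))%360; r=np.hypot(P[:,0]-o[0],P[:,1]-o[1])
    k=(r>.0255)&(r<.0325);print(n,'flange r>25.5',np.histogram(a[k],72,(0,360))[0].tolist())
    Y=(hsv[...,0]>15)&(hsv[...,0]<35)&(hsv[...,1]>140)&(z>.1175)&(z<.13)&(np.hypot(W[...,0]-.5417,W[...,1]+.234)<.05)
    kk,l,st,c=cv2.connectedComponentsWithStats(Y.astype(np.uint8))
    for i in range(1,kk):
        if st[i,4]>5: Q=W[l==i];print(n,'dog',c[i].round(),st[i,4],((Q.max(0)+Q.min(0))/2).round(4),Q.mean(0).round(4))
    m=(abs(z-.115)<.002)&(np.hypot(W[...,0]-.5417,W[...,1]+.234)<.05);Q=W[m]
    if len(Q)>20:
        g=least_squares(lambda c:np.maximum(np.hypot(Q[:,0]-c[0],Q[:,1]-c[1])-.037,0)+np.maximum(.0235-np.hypot(Q[:,0]-c[0],Q[:,1]-c[1]),0),[.5417,-.234]);print(n,'face centre',g.x.round(4),len(Q),Q[:,2].mean().round(4))
E
python3 m2.py 3 .5482 -.2208 .208; sed 's/abs(z-.115)/abs(z-.115)/' m2.py >/dev/null
cp top0.npz topx.npz;cp side0.npz sidex.npz;cp top0.npz wristx.npz; python3 m2.py x .5417 -.234 .3
```

```text
wrist flange r>25.5 [42, 43, 45, 47, 52, 46, 49, 49, 52, 52, 51, 52, 47, 57, 50, 50, 51, 52, 44, 52, 48, 46, 41, 42, 7, 0, 0, 0, 0, 0, 0, 0, 0, 11, 50, 33, 27, 29, 22, 7, 0, 0, 0, 0, 0, 0, 0, 0, 0, 0, 0, 0, 0, 0, 0, 0, 0, 9, 23, 38, 16, 0, 0, 0, 0, 0, 0, 0, 0, 0, 17, 46]
wrist dog [284. 115.] 98 [ 0.5273 -0.2051  0.1207] [ 0.5277 -0.205   0.122 ]
wrist face centre [ 0.5418 -0.233 ] 2008 0.1147
side flange r>25.5 [0, 0, 0, 0, 0, 0, 0, 0, 0, 0, 0, 0, 0, 0, 0, 0, 0, 0, 0, 0, 0, 0, 0, 0, 0, 0, 0, 0, 0, 0, 0, 0, 0, 0, 0, 0, 0, 0, 2, 1, 4, 9, 6, 7, 6, 6, 6, 7, 9, 5, 10, 6, 7, 7, 6, 7, 6, 4, 4, 1, 0, 0, 0, 0, 0, 0, 0, 0, 0, 0, 0, 0]
side dog [330. 310.] 23 [ 0.5268 -0.2081  0.1225] [ 0.5265 -0.2084  0.1232]
side dog [357. 332.] 23 [ 0.5564 -0.2611  0.1237] [ 0.5563 -0.2608  0.1235]
side face centre [ 0.541  -0.2334] 570 0.1153
top flange r>25.5 [0, 0, 0, 0, 0, 0, 0, 0, 1, 2, 3, 3, 3, 5, 3, 3, 1, 2, 0, 1, 3, 3, 1, 0, 0, 0, 0, 0, 0, 0, 0, 0, 0, 0, 0, 0, 0, 0, 1, 0, 0, 0, 0, 0, 0, 0, 0, 0, 0, 0, 0, 0, 0, 0, 0, 0, 0, 0, 0, 0, 0, 0, 0, 0, 0, 0, 0, 0, 0, 0, 0, 0]
top dog [449. 225.] 6 [ 0.5271 -0
[... 687 characters left out ...]
 0, 0, 0, 0, 0, 0, 0, 0, 0, 0, 0, 0, 0, 0, 0, 0, 0, 0, 0, 0, 0, 0, 0, 0]
side dog [330. 310.] 24 [ 0.5269 -0.2083  0.1218] [ 0.5264 -0.2081  0.123 ]
side dog [357. 332.] 21 [ 0.5564 -0.2608  0.1228] [ 0.5564 -0.2607  0.1233]
side face centre [ 0.5411 -0.2332] 695 0.1153
top flange r>25.5 [0, 0, 0, 0, 0, 0, 0, 0, 0, 0, 0, 0, 0, 0, 0, 0, 0, 0, 0, 0, 0, 0, 0, 0, 0, 0, 0, 0, 0, 0, 0, 0, 0, 0, 0, 0, 0, 0, 0, 0, 0, 0, 0, 0, 0, 0, 0, 0, 0, 0, 0, 0, 0, 0, 0, 0, 0, 0, 0, 0, 0, 0, 0, 0, 0, 0, 0, 0, 0, 0, 0, 0]
top dog [474. 207.] 20 [ 0.5575 -0.2592  0.1212] [ 0.557  -0.2589  0.1223]
top dog [450. 225.] 20 [ 0.5268 -0.2068  0.1223] [ 0.5267 -0.2062  0.1222]
top face centre [ 0.5419 -0.2333] 521 0.1147
```

```bash
cat >> h.py <<'E'
def rows(o,w,d,fs):
    s=read_state();R=Ro.from_rotvec(s['orientation']);p=s['tool_pos'];o=np.array(o);d=np.array(d)
    for f in fs:
        Z=Ro.from_rotvec([0,0,w*f]);q=o+d*f+Z.apply(p-o)
        print(R.inv().apply(q-p).round(4).tolist(),R.inv().apply([0,0,w*f]).round(3).tolist())
E
python3 -c "
from h import *
rows([.5483,-.2208,.208],-.4625,[-.0067,-.0125,0],[.08,.22,.4,.58,.76,.9,1])"
```

```text
[-0.001, 0.0023, 0.0005] [0.017, -0.0, 0.033]
[-0.003, 0.0062, 0.0016] [0.047, -0.0, 0.09]
[-0.0059, 0.0112, 0.0031] [0.085, -0.0, 0.164]
[-0.0092, 0.0162, 0.0048] [0.124, -0.0, 0.238]
[-0.0129, 0.021, 0.0067] [0.162, -0.0, 0.312]
[-0.016, 0.0247, 0.0083] [0.192, -0.0, 0.369]
[-0.0183, 0.0272, 0.0095] [0.213, -0.0, 0.41]
```

{"api": "carry_out", "payload": {
  "targets": [
    {"hand":10,"x":-0.001,"y":0.0023,"z":0.0005,"ax":0.017,"ay":0,"az":0.033},
    {"hand":10,"x":-0.003,"y":0.0062,"z":0.0016,"ax":0.047,"ay":0,"az":0.09},
    {"hand":10,"x":-0.0059,"y":0.0112,"z":0.0031,"ax":0.085,"ay":0,"az":0.164},
    {"hand":10,"x":-0.0092,"y":0.0162,"z":0.0048,"ax":0.124,"ay":0,"az":0.238},
    {"hand":10,"x":-0.0129,"y":0.021,"z":0.0067,"ax":0.162,"ay":0,"az":0.312},
    {"hand":10,"x":-0.016,"y":0.0247,"z":0.0083,"ax":0.192,"ay":0,"az":0.369},
    {"hand":10,"x":-0.0183,"y":0.0272,"z":0.0095,"ax":0.213,"ay":0,"az":0.41},
    {"hand":10,"x":-0.0183,"y":0.0272,"z":0.0095,"ax":0.213,"ay":0,"az":0.41}
  ]
}}

```text
t: 9.0
tool_pos: [0.5911, -0.196, 0.4008]
orientation: [2.761, 0.927, -0.675]
force: [0.5, -0.0, -6.0]
opening: 0.0334
gripper_force: 60.1
```

{"api": "carry_out", "payload": {
  "targets": [
    {"hand":10,"x":0,"y":0,"z":0,"ax":0,"ay":0,"az":0},
    {"hand":10,"x":0,"y":0,"z":0,"ax":0,"ay":0,"az":0}
  ]
}}

```text
t: 9.25
tool_pos: [0.591, -0.1951, 0.401]
orientation: [2.76, 0.929, -0.675]
force: [0.1, 0.6, -5.8]
opening: 0.0331
gripper_force: 60.1
```

```bash
python3 m.py 4 0; python3 m2.py 4 .5416 -.2333 .208
```

```text
9.25 [ 0.5910256  -0.19514679  0.40095681] [[0.707, 0.605, -0.367], [0.536, -0.796, -0.28], [-0.462, 0.0, -0.887]] [ 0.14846411  0.55443513 -5.79635315] 0.033127753481203386 60.07817848585546
g [ 0.52968087 -0.24182587  0.25281199]
wrist 863 0.0007 origin [ 0.5404 -0.233   0.2069] up [-0.023 -0.017  1.   ] origin-g tool [ 0.0335 -0.0005  0.0343]
side 962 0.0006 origin [ 0.5408 -0.2325  0.2082] up [0.007 0.012 1.   ] origin-g tool [ 0.0335 -0.0007  0.0329]
top 0 nan origin [ 0.5297 -0.2418  0.2078] up [0. 0. 1.] origin-g tool [ 0.0208 -0.      0.0399]
wrist flange r>25.5 [62, 56, 54, 61, 65, 61, 55, 61, 53, 53, 52, 51, 51, 48, 50, 46, 43, 47, 40, 11, 0, 0, 0, 0, 0, 0, 0, 0, 14, 46, 33, 33, 29, 12, 2, 0, 0, 0, 0, 0, 0, 0, 0, 0, 0, 0, 0, 0, 0, 0, 0, 4, 13, 31, 32, 0, 0, 0, 0, 0, 0, 0, 0, 0, 1, 38, 43, 46, 46, 52, 56, 58]
wrist dog [279. 113.] 96 [ 0.5275 -0.206   0.121 ] [ 0.5282 -0.2057  0.1219]
wrist dog [350. 122.] 95 [ 0.5574 -0.2583  0.1208] [ 0.5579 -0.2583  0.1221]
wrist face centre [ 0.5419 -0.2329] 2519 0.1146
side flange r>25.5 [0, 0, 0, 0, 0, 0, 0, 0, 0, 0, 0, 0, 0, 0, 0, 0, 0, 0, 0, 0, 0, 0, 0, 0, 0, 0, 0, 0, 0, 0, 0, 0, 1, 3, 7, 5, 9, 7, 8, 7, 6, 7, 7, 7, 8, 7, 9, 6, 8, 8, 4, 4, 6, 4, 2, 0, 0, 0, 0, 0, 0, 0, 0, 0, 2, 6, 4, 3, 2, 0, 0, 0]
side dog [329. 311.] 15 [ 0.5255 -0.2083  0.1221] [ 0.5253 -0.2087  0.1223]
side dog [357. 332.] 21 [ 0.5565 -0.2603  0.1236] [ 0.5563 -0.2608  0.1235]
side face centre [ 0.5413 -0.2332] 519 0.1153
top flange r>25.5 [0, 0, 0, 0, 0, 0, 0, 0, 0, 0, 0, 0, 0, 0, 0, 0, 0, 0, 0, 0, 0, 0, 0, 0, 0, 0, 0, 0, 0, 0, 0, 0, 0, 0, 0, 0, 0, 0, 0, 0, 0, 0, 0, 0, 0, 0, 0, 0, 0, 0, 0, 0, 0, 0, 0, 0, 0, 0, 0, 0, 0, 0, 0, 0, 0, 0, 0, 0, 0, 0, 0, 0]
  return _methods._mean(a, axis=axis, dtype=dtype,
  ret = ret.dtype.type(ret / rcount)
```

{"api": "carry_out", "payload": {
  "targets": [
    {"hand":10,"x":0.005,"y":0.001,"z":0.0087,"ax":0,"ay":0,"az":0},
    {"hand":10,"x":0.012,"y":0.001,"z":0.022,"ax":0,"ay":0,"az":0},
    {"hand":10,"x":0.0189,"y":0.001,"z":0.0353,"ax":0,"ay":0,"az":0},
    {"hand":10,"x":0.0258,"y":0.001,"z":0.0486,"ax":0,"ay":0,"az":0},
    {"hand":10,"x":0.0305,"y":0.001,"z":0.0574,"ax":0,"ay":0,"az":0},
    {"hand":10,"x":0.0327,"y":0.001,"z":0.0619,"ax":0,"ay":0,"az":0},
    {"hand":10,"x":0.0327,"y":0.001,"z":0.0619,"ax":0,"ay":0,"az":0}
  ]
}}

```text
t: 10.28
tool_pos: [0.592, -0.1959, 0.3306]
orientation: [2.761, 0.928, -0.676]
force: [-0.6, -0.6, -6.2]
opening: 0.0333
gripper_force: 60.1
```

```bash
python3 m.py 5 0 2>/dev/null; python3 m2.py 5 .5416 -.2333 .137
```

```text
10.275 [ 0.59198558 -0.19594678  0.33064082] [[0.707, 0.604, -0.368], [0.536, -0.797, -0.279], [-0.462, 0.0, -0.887]] [-0.64958368 -0.55273022 -6.24501204] 0.03332056069554473 60.07842369843274
g [ 0.53052419 -0.24257256  0.18252757]
wrist 816 0.0006 origin [ 0.5416 -0.2336  0.1365] up [-0.032 -0.021  0.999] origin-g tool [ 0.0339 -0.0004  0.0342]
side 753 0.0007 origin [ 0.5418 -0.2337  0.1385] up [0.01  0.015 1.   ] origin-g tool [ 0.0331 -0.0002  0.0325]
top 0 nan origin [ 0.5305 -0.2426  0.1375] up [0. 0. 1.] origin-g tool [ 0.0208 -0.      0.0399]
wrist flange r>25.5 [52, 47, 47, 54, 49, 51, 54, 57, 56, 57, 53, 52, 57, 55, 48, 48, 44, 46, 36, 0, 0, 0, 0, 0, 0, 0, 0, 0, 7, 56, 35, 31, 29, 22, 10, 0, 0, 0, 0, 0, 0, 0, 0, 0, 0, 0, 0, 0, 0, 0, 0, 0, 10, 23, 50, 3, 0, 0, 0, 0, 0, 0, 0, 0, 5, 36, 46, 40, 47, 48, 45, 47]
wrist dog [265. 160.] 77 [ 0.5272 -0.2037  0.1207] [ 0.5277 -0.2035  0.1214]
wrist face centre [ 0.5416 -0.2329] 2613 0.1146
side flange r>25.5 [0, 0, 0, 0, 0, 0, 0, 0, 0, 0, 0, 0, 0, 0, 0, 0, 0, 0, 0, 0, 0, 0, 0, 0, 0, 0, 0, 0, 0, 0, 0, 0, 0, 1, 3, 5, 8, 5, 6, 8, 6, 6, 7, 6, 7, 6, 4, 7, 6, 9, 3, 3, 3, 2, 1, 0, 0, 0, 0, 0, 0, 0, 0, 0, 2, 3, 3, 1, 0, 0, 0, 0]
side dog [357. 332.] 22 [ 0.5567 -0.2604  0.1224] [ 0.5563 -0.2609  0.1232]
side face centre [ 0.5412 -0.2332] 329 0.1152
top flange r>25.5 [0, 0, 0, 0, 0, 0, 0, 0, 0, 0, 0, 0, 0, 0, 0, 0, 0, 0, 0, 0, 0, 0, 0, 0, 0, 0, 0, 0, 0, 0, 0, 0, 0, 0, 0, 0, 0, 0, 0, 0, 0, 0, 0, 0, 0, 0, 0, 0, 0, 0, 0, 0, 0, 0, 0, 0, 0, 0, 0, 0, 0, 0, 0, 0, 0, 0, 0, 0, 0, 0, 0, 0]
```

View pics/m5.png

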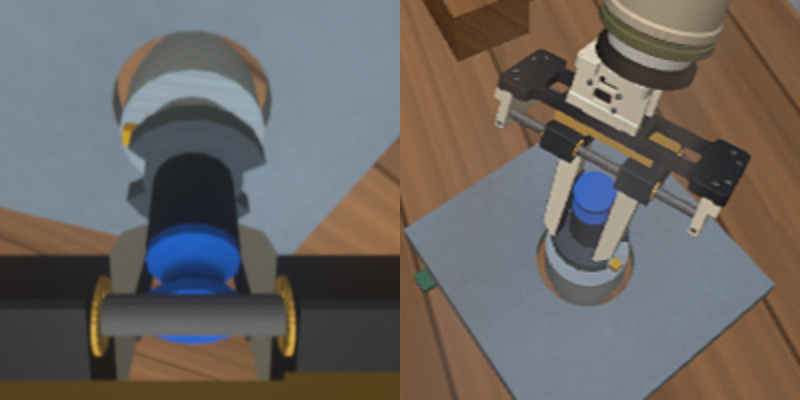

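{"api": "carry_out", "payload": {
  "targets": [
    {"hand":10,"x":0.0023,"y":0,"z":0.0044,"ax":0,"ay":0,"az":0},
    {"hand":10,"x":0.0042,"y":0,"z":0.008,"ax":0,"ay":0,"az":0},
    {"hand":10,"x":0.006,"y":0,"z":0.0115,"ax":0,"ay":0,"az":0},
    {"hand":10,"x":0.0074,"y":0,"z":0.0142,"ax":0,"ay":0,"az":0},
    {"hand":10,"x":0.0074,"y":0,"z":0.0142,"ax":0,"ay":0,"az":0}
  ]
}}

```text
t: 11.05
tool_pos: [0.5919, -0.1959, 0.3144]
orientation: [2.761, 0.928, -0.676]
force: [1.2, -0.3, -6.0]
opening: 0.0338
gripper_force: 60.1
```

{"api": "carry_out", "payload": {
  "targets": [
    {"hand":10,"x":0.0005,"y":0,"z":0.0009,"ax":0,"ay":0,"az":0},
    {"hand":10,"x":0.0009,"y":0,"z":0.0018,"ax":0,"ay":0,"az":0},
    {"hand":10,"x":0.0014,"y":0,"z":0.0027,"ax":0,"ay":0,"az":0},
    {"hand":10,"x":0.0018,"y":0,"z":0.0035,"ax":0,"ay":0,"az":0},
    {"hand":10,"x":0.0018,"y":0,"z":0.0035,"ax":0,"ay":0,"az":0}
  ]
}}

```text
t: 11.68
tool_pos: [0.592, -0.196, 0.3108]
orientation: [2.761, 0.928, -0.676]
force: [-0.4, -0.3, -6.4]
opening: 0.0336
gripper_force: 60.1
```

{"api": "carry_out", "payload": {
  "targets": [
    {"hand":10,"x":0.0005,"y":0,"z":0.0009,"ax":0,"ay":0,"az":0},
    {"hand":10,"x":0.0007,"y":0,"z":0.0013,"ax":0,"ay":0,"az":0},
    {"hand":10,"x":0.0009,"y":0,"z":0.0018,"ax":0,"ay":0,"az":0},
    {"hand":10,"x":0.0009,"y":0,"z":0.0018,"ax":0,"ay":0,"az":0}
  ]
}}

```text
t: 12.18
tool_pos: [0.592, -0.196, 0.3088]
orientation: [2.761, 0.928, -0.675]
force: [0.0, -0.3, -6.4]
opening: 0.0336
gripper_force: 60.1
```

{"api": "carry_out", "payload": {
  "targets": [
    {"hand":10,"x":0.0002,"y":0,"z":0.0004,"ax":0,"ay":0,"az":0},
    {"hand":10,"x":0.0005,"y":0,"z":0.0009,"ax":0,"ay":0,"az":0},
    {"hand":10,"x":0.0005,"y":0,"z":0.0009,"ax":0,"ay":0,"az":0}
  ]
}}

```text
t: 12.55
tool_pos: [0.5921, -0.1959, 0.3082]
orientation: [2.76, 0.928, -0.675]
force: [0.7, 1.3, -3.1]
opening: 0.0334
gripper_force: 60.2
```

{"api": "carry_out", "payload": {
  "targets": [
    {"hand":10,"x":0.0002,"y":0,"z":0.0004,"ax":0,"ay":0,"az":0},
    {"hand":10,"x":0.0005,"y":0,"z":0.0009,"ax":0,"ay":0,"az":0},
    {"hand":10,"x":0.0005,"y":0,"z":0.0009,"ax":0,"ay":0,"az":0}
  ]
}}

```text
t: 12.92
tool_pos: [0.5922, -0.1959, 0.3081]
orientation: [2.76, 0.928, -0.674]
force: [-1.6, 3.3, 5.3]
opening: 0.0334
gripper_force: 60.4
```

```bash
python3 m.py 6 0 2>/dev/null; python3 m2.py 6 .5416 -.2333 .115
```

```text
12.925 [ 0.59224714 -0.19586427  0.30807274] [[0.707, 0.604, -0.367], [0.536, -0.797, -0.28], [-0.461, 0.001, -0.887]] [-1.59354537  3.33809282  5.27987675] 0.03343406660187524 60.40246829506941
g [ 0.53097903 -0.2425773   0.15990692]
wrist 921 0.003 origin [ 0.5707 -0.2097  0.1155] up [-0.161 -0.137  0.977] origin-g tool [ 0.0662 -0.0023  0.0156]
side 386 0.0007 origin [ 0.5416 -0.2333  0.1155] up [0.025 0.022 0.999] origin-g tool [ 0.033  -0.001   0.0329]
top 0 nan origin [ 0.531  -0.2426  0.1149] up [0. 0. 1.] origin-g tool [ 0.0208 -0.0001  0.0399]
wrist flange r>25.5 [49, 44, 53, 50, 51, 53, 53, 52, 57, 50, 55, 51, 50, 54, 46, 48, 44, 43, 31, 0, 0, 0, 6, 2, 4, 0, 0, 0, 7, 54, 28, 32, 30, 21, 12, 0, 0, 0, 0, 0, 0, 0, 0, 0, 0, 0, 0, 0, 0, 0, 0, 0, 6, 26, 51, 1, 0, 0, 2, 9, 8, 4, 0, 0, 5, 37, 43, 41, 47, 44, 44, 46]
wrist dog [263. 184.] 197 [ 0.5279 -0.2056  0.1205] [ 0.5285 -0.2054  0.1215]
wrist dog [361. 194.] 177 [ 0.5573 -0.2581  0.1209] [ 0.558  -0.2577  0.1218]
wrist face centre [ 0.542  -0.2328] 1731 0.1147
side flange r>25.5 [0, 0, 0, 0, 0, 0, 0, 0, 0, 0, 0, 0, 0, 0, 0, 0, 0, 0, 0, 0, 0, 0, 0, 0, 0, 0, 0, 0, 0, 0, 0, 0, 0, 0, 1, 7, 4, 7, 7, 6, 6, 5, 8, 5, 7, 7, 7, 7, 5, 8, 2, 4, 2, 2, 1, 0, 0, 0, 1, 2, 3, 0, 0, 0, 0, 4, 0, 0, 0, 0, 0, 0]
side dog [358. 332.] 17 [ 0.5575 -0.2616  0.1237] [ 0.5572 -0.2614  0.1233]
side face centre [ 0.5413 -0.2338] 163 0.1152
top flange r>25.5 [0, 0, 0, 0, 0, 0, 0, 0, 0, 0, 0, 0, 0, 0, 0, 0, 0, 0, 0, 0, 0, 0, 0, 0, 0, 0, 0, 0, 0, 0, 0, 0, 0, 0, 0, 0, 0, 0, 0, 0, 0, 0, 0, 0, 0, 0, 0, 0, 0, 0, 0, 0, 0, 0, 0, 0, 0, 0, 0, 0, 0, 0, 0, 0, 0, 0, 0, 0, 0, 0, 0, 0]
```

View pics/m6.png

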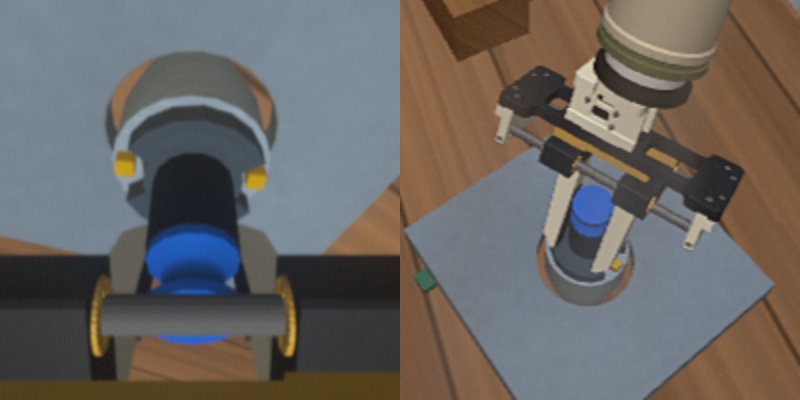

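{"api": "carry_out", "payload": {
  "targets": [
    {"hand":10,"x":0.0002,"y":0,"z":0.0005,"ax":0,"ay":0,"az":0},
    {"hand":10,"x":0.0005,"y":0,"z":0.0009,"ax":0,"ay":0,"az":0},
    {"hand":10,"x":0.0005,"y":0,"z":0.0009,"ax":0,"ay":0,"az":0}
  ]
}}

```text
t: 13.45
tool_pos: [0.5923, -0.1958, 0.308]
orientation: [2.76, 0.927, -0.674]
force: [-2.5, 4.8, 10.4]
opening: 0.0334
gripper_force: 60.5
```

{"api": "carry_out", "payload": {
  "newtons": 20,
  "targets": [
    {"hand":10,"x":0,"y":0,"z":0,"ax":0,"ay":0,"az":0},
    {"hand":45,"x":0,"y":0,"z":0,"ax":0,"ay":0,"az":0},
    {"hand":70,"x":0,"y":0,"z":0,"ax":0,"ay":0,"az":0},
    {"hand":100,"x":0,"y":0,"z":0,"ax":0,"ay":0,"az":0},
    {"hand":100,"x":0,"y":0,"z":0,"ax":0,"ay":0,"az":0},
    {"hand":100,"x":0,"y":0,"z":0,"ax":0,"ay":0,"az":0}
  ]
}}

```text
t: 14.2
tool_pos: [0.592, -0.196, 0.3057]
orientation: [2.761, 0.928, -0.675]
force: [-0.0, -0.5, -0.6]
opening: 0.0773
gripper_force: 0.0
```

{"api": "carry_out", "payload": {
  "targets": [
    {"hand":100,"x":0,"y":0,"z":0,"ax":0,"ay":0,"az":0},
    {"hand":100,"x":0,"y":0,"z":-0.015,"ax":0,"ay":0,"az":0},
    {"hand":100,"x":0,"y":0,"z":-0.04,"ax":0,"ay":0,"az":0},
    {"hand":100,"x":0,"y":0,"z":-0.08,"ax":0,"ay":0,"az":0},
    {"hand":100,"x":0,"y":0,"z":-0.12,"ax":0,"ay":0,"az":0},
    {"hand":100,"x":0,"y":0,"z":-0.15,"ax":0,"ay":0,"az":0},
    {"hand":100,"x":0,"y":0,"z":-0.15,"ax":0,"ay":0,"az":0}
  ]
}}

```text
t: 15.08
tool_pos: [0.6482, -0.1532, 0.4427]
orientation: [2.759, 0.928, -0.667]
force: [-0.7, 0.5, -0.5]
opening: 0.0931
gripper_force: 0.0
```

```bash
python3 - <<'E'
from h import *
s=read_state();print(s['t'],s['tool_pos'],s['force'],s['opening'])
g=np.array([.5416,-.2333,.16]);D={}
for n in('wrist','side'):
    im,d,W=cloud(n);D[n]=im
    P=holder_pts(im,W,.21,.1175,g);P=P[np.hypot(P[:,0]-g[0],P[:,1]-g[1])<.045];P=P[::max(1,len(P)//800)]
    print(n,*fit(P,g-[0,0,.045],np.array([0,0,1.])))
    r=np.hypot(W[...,0]-g[0],W[...,1]-g[1]);Q=W[(r>.022)&(r<.032)&(abs(W[...,2]-.127)<.003)]
    c=np.linalg.lstsq(np.c_[Q[:,:2]-g[:2],np.ones(len(Q))],Q[:,2],rcond=None)[0];print('flange top plane',c.round(4),len(Q))
cv2.imwrite('pics/fin.png',np.hstack([cv2.resize(D['wrist'],(480,300)),cv2.resize(D['side'][210:390,230:422],(320,300))]))
E
```

```text
15.075 [ 0.64819769 -0.153204    0.44272995] [-0.71805675  0.51835356 -0.45591058] 0.09310870815391857
wrist [ 0.54200522 -0.23390921  0.11429925] [-0.01795345 -0.01289004  0.99975573] 0.00043639916102765873 806
flange top plane [ 0.0038 -0.0009  0.1265] 599
side [ 0.54158862 -0.23376105  0.11543466] [0.01090087 0.01350237 0.99984942] 0.0005937169040326276 1135
flange top plane [-0.0002  0.0097  0.1275] 280
```

View pics/fin.png

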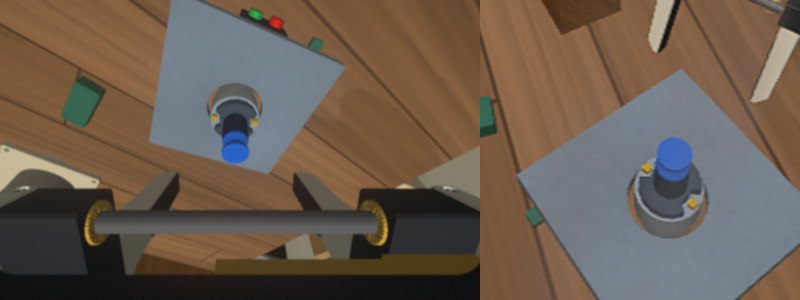

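The holder is seated: the flange top is flat at z ≈ 0.127, and both dogs show in the slots at (215,118) and (254,124). The gripper is clear, so I'm handing the job in.

```bash
python3 -c "
from plant import robot
print(robot.close_job())"
```

```text
the job is handed in; nothing more can be done
None
```

The blue roller holder is seated in the spindle with its slots over both dogs and its flange flat on the face. It was lowered in, released and handed in at about 15 s. It slipped and tilted in the grip on the way over, and I straightened it before lowering. I left the other two holders alone but did not re-image the block at the end.

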